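# Fit the tube adapter on the reader and hold a sample ready over its well

## Robot

A 7-joint arm with a two-finger parallel gripper is mounted at the origin on a cart in front of the work surface, level with it; the furniture and walls round the work are solid. World frame = base frame: x ahead of the robot, y to its left, z up, the work surface at z = 0. Lengths are in mm, angles in rad, forces in N, time in s.
With the tool pointing down it reaches from about 400 to 875 mm from the base axis. Payload 19.3 kg.
Tool frame: the origin (TCP) lies midway between the tips of the shut fingers; the grasp point (between the pads) lies 19 mm behind it (bot.grip_depth is the distance from the TCP to the grasp point, in mm); z points along the fingers, x is the direction in which the jaws open and shut, and the axes are right-handed (so a half turn about z gives the same grasp; the last joint's range is limited). The gripper opens to 85 mm and grips with 20 to 120 N. Pads are 22 mm wide; open, the fingers measure 114 mm over their backs; the gripper's body (76 mm by 85 mm) begins 54 mm behind the grasp point. The pads swing forward as they close: fully open they stand 13 mm farther back than shut.
Start: joints at [1.123, 0.521, -0.036, 1.599, 0.021, 1.021, -0.113], TCP at [230.52, -580.926, 231.291] pointing down, gripper open.
Joint ranges: [-2.91, 2.91], [-0.3, 2.13], [-1.5, 1.42], [0.17, 2.43], [-1.26, 4.41], [0.16, 1.93], [-2.52, 2.52]. Speed limits (rad/s): [1.89, 1.89, 2.39, 2.39, 3.01, 3.01, 3.01].

## Interface

Orientations are given as [roll, pitch, yaw] about the fixed x, y, z axes, in that order (R = Rz(yaw) Ry(pitch) Rx(roll)).
In Python, from plant import bot gives the robot as it stands. The module is installed in compiled form; this text tells all that it offers.
- The arm moves only by the tool arm_command, never from a script. Its argument "plan" is a list that holds one entry, the list of rows, each a list of 7 numbers: the shift along the tool's x, y, z in m, then the turn, a rotation vector about the tool's x, y, z in rad, then the opening, from 0 (shut) to 1 (fully open). A call has 1 to 20 rows; each row is the pose to reach, as a shift and turn from the pose commanded when the call began, along the tool's axes at that moment; what a row does not reach only later rows make up. A row lasts 1/12 s, in which the tool goes at most 41.7 mm and 7.16 degrees, less where a joint would pass 70% of its speed; a pose out of reach is approached as far as the arm can. A call with a gripper value outside its range is refused whole. The fingers move at their own pace and stop on an object; the grip force is fixed at half the most. Time passes only in rows, so rows that repeat a pose let the fingers close. It gives the time, the measured TCP pose, the force and the opening at its end, in the units of the state.
- bot.get_state(): the state, without advancing time (a new reading comes with each control period).
- bot.read_camera(name): name is "scene" or "top" or "wrist"; returns a dict with "img" (420x560x3 uint8, red, green, blue), "range_z" (420x560 float32, mm along the optical axis (not along the pixel's ray), 0 where there is no reading), "mtx" (3x3 intrinsics, pixels), "R" (3x3) and "t" (3): a world point X has camera coordinates R X + t. Camera axes: x right, y down, z forward; pixel columns grow to the right and rows downward; lengths in mm; the calibration is good to about 2 mm. The wrist camera is an equidistant fisheye: a pixel r from the principal point sees the ray r / f radians off the axis. A picture is of the moment at which its call begins.
- bot.sign_off(): hands the job in, once; it reports no verdict.
The state is a dict: "time": time; "joint_positions": joint angles; "qvel": joint speeds; "joint_efforts": joint torques, N m; "eef_pos": TCP position; "eef_rot": TCP orientation; "ft_force": force on the tool from outside, world axes, zero at the start; "ft_torque": the same for the moment, N m; "width": opening from 0.0 (shut) to 1.0 (fully open).
Only numpy, scipy, OpenCV 4.12 (cv2) and the standard library are available. Lean on these libraries where they do the work, as an engineer would, in place of code of your own. Each camera call takes 0.05 s, during which the arm holds its last target. There are 200 camera calls.

## Task

Fit the aluminium adapter plate over the two pins of the blue reader base so that it lies flush, and let go of it. Then fetch the blue-capped tube from the white tray and finish while still holding it upright and still, centred about a centimetre above the plate's tube well and touching nothing but the gripper, so that I can check the line-up before it is loaded. Leave the red-capped tubes in the tray and the blue tip box beside it where they are.

Things in the scene. Friction and masses are not known exactly. Their poses are not given: they have to be found in the camera images.
- reader_base: Fixed blue block, 124 mm (its x) by 96 mm (its y), flat top 30 mm above the table, black panel on its -x face. Two vertical steel pins, 10 mm thick with tapered tips, stand 18 mm above the top at x = +46 and -46 mm, y = 0. Two 22 mm bores, 20 mm deep, open in the top at x = 0, y = +28 and -28 mm. Origin: centre of the underside, on the table; z up
- base_top (a point): Centre of the reader base's flat top, midway between the pins; axes as the reader base
- adapter_plate: Loose aluminium plate, on the table at first, 120 (its x) x 92 (its y) x 12 mm, 0.2 to 0.45 kg. Pin holes 12.5 mm at x = +-46, y = 0; tube well: 22 mm hole at x = 0, y = +28. Black grip fin in the middle, 40 mm along x, 10 mm thick along y, to 45 mm above the underside. Fits either way round. Origin: centre of the underside; flush, it lies at base_top and pins show 6 mm above the plate
- plate_well (a point): Centre of the tube well's mouth, in the plate's upper face (12 mm above its underside); axes as the plate
- plate_grip (a point): Point to grip on the fin, 36 mm above the plate's underside (24 mm above its top), 9 mm under the fin's top; close across the plate's y
- tray: Fixed white foam tube tray, 188 mm (its x) by 148 mm (its y), 27 mm high; 16 mm square pockets 5 mm deep with floors 22 mm above the table. The three tubes stand 60 mm apart in a row along the tray's x, at y = +40 mm; which tube stands in which pocket varies. Origin: centre of the underside
- blue_tube: The sample tube to fetch: light-blue cap, standing upright in a pocket of the white tray: glass body 13 mm across, cap 17 mm across from 80 to 101 mm above the foot, 101 mm tall, about 20 g. Origin: centre of its foot; z runs up its axis
- red_tube_a: Red-capped tube to leave alone, standing upright in a pocket of the white tray: glass body 13 mm across, cap 17 mm across from 80 to 101 mm above the foot, 101 mm tall, about 20 g. Origin: centre of its foot; z runs up its axis
- red_tube_b: Red-capped tube to leave alone, standing upright in a pocket of the white tray: glass body 13 mm across, cap 17 mm across from 80 to 101 mm above the foot, 101 mm tall, about 20 g. Origin: centre of its foot; z runs up its axis
- tip_box: Blue pipette tip box, 98 by 130 mm, 61 mm high, standing loose between the tray and the reader; leave it alone and carry over it. Origin: centre of the underside
Things that resemble listed ones, but are neither listed nor needed, are in the scene too. Leave any green or orange look-alike of the blue_tube alone.

How it is judged:
By the outcome, as a careful person would: the job done as asked, in the order asked, and still so for the second after the job is handed in, while the arm keeps its last pose, push and grip.
It also fails if it takes over 61 s, if anything falls off the work surface, if the arm or the gripper's body presses on something with over 40 N, if the wrist force passes 120 N, or if a joint passes its speed limit or range.

## Working session

There is one attempt and no reset: what is moved stays moved. The work goes in short steps, Python scripts to look and compute and a tool call to move; the robot and the scene stay as the last step left them, time stands still between calls to the robot, and variables do not carry over. Pictures are saved under pics/ and viewed, about 8 in all and at most 12, crops included, and the job is handed in when it is done.

Besides the shell and the picture viewer there is one more tool, called after "Request:" in YAML: its name, and indented under it one key for each argument. arm_command: Moves the arm, as the interface text tells. Its arguments: {"type":"object","properties":{"plan":{"type":"array"}},"required":["plan"]}

```bash
mkdir -p pics; cat > h.py <<'E'
import numpy as np, cv2
from plant import bot
from scipy.spatial.transform import Rotation as Ro
def snap(name,fn):
    c=bot.read_camera(name); np.savez('pics/'+fn+'.npz',**c); cv2.imwrite('pics/'+fn+'.png',c['img'][:,:,::-1]); return c
def load(fn): return dict(np.load('pics/'+fn+'.npz'))
def cloud(c):
    z=c['range_z'].astype(float); K=c['mtx']; v,u=np.mgrid[:z.shape[0],:z.shape[1]]
    P=np.stack([(u-K[0,2])/K[0,0]*z,(v-K[1,2])/K[1,1]*z,z],-1)
    W=(P-c['t'])@c['R']; W[z==0]=np.nan; return W
def ray(c,u,v,h):
    "pixel -> world at height h (pinhole)"
    d=c['R'].T@np.linalg.solve(c['mtx'],[u,v,1]); o=-c['R'].T@c['t']; return o+d*(h-o[2])/d[2]
def tool():
    s=bot.get_state(); return np.array(s['eef_pos']),Ro.from_euler('xyz',s['eef_rot']),s
E
python3 - <<'E'
from h import *
p,R,s=tool(); print(s)
for n in('top','scene'):
    c=snap(n,n+'1'); print(n,c['mtx'].tolist(),c['R'].round(3).tolist(),c['t'])
E
```

```text
{'time': 0.0, 'joint_positions': array([ 1.12276515,  0.52199024, -0.03632332,  1.59999153,  0.02121461,
        1.02106188, -0.11282518]), 'qvel': array([ 0.00072796,  0.00095548,  0.00031082, -0.00102313,  0.00159416,
       -0.00089363,  0.00046435]), 'joint_efforts': array([ 8.44102124e-04, -9.27111769e+01,  1.98049463e+00, -3.69935167e+01,
        1.79585454e-02,  8.11566599e-03,  6.45135674e-05]), 'eef_pos': array([ 230.41057908, -580.63775318,  230.7464848 ]), 'eef_rot': array([ 3.14150385e+00,  1.06189456e-03, -1.19299655e+00]), 'ft_force': array([-0.14575845,  0.38480593,  0.86085629]), 'ft_torque': array([-0.01405997,  0.02587245, -0.02624894]), 'width': 1.002967977931893}
top [[465.05181091569267, 0.0, 280.43526449916556], [0.0, 465.05181091569267, 199.02016568099646], [0.0, 0.0, 1.0]] [[-0.009, -1.0, -0.012], [-0.998, 0.009, -0.069], [0.069, 0.011, -0.998]] [ -97.39820819  513.11862457 1206.02419709]
scene [[382.93537797025857, 0.0, 284.7518650114054], [0.0, 382.93537797025857, 207.25164869368814], [0.0, 0.0, 1.0]] [[-0.668, -0.744, -0.008], [-0.553, 0.504, -0.664], [0.498, -0.439, -0.748]] [252.93799992 369.16800733 593.00263955]
```

View pics/top1.png

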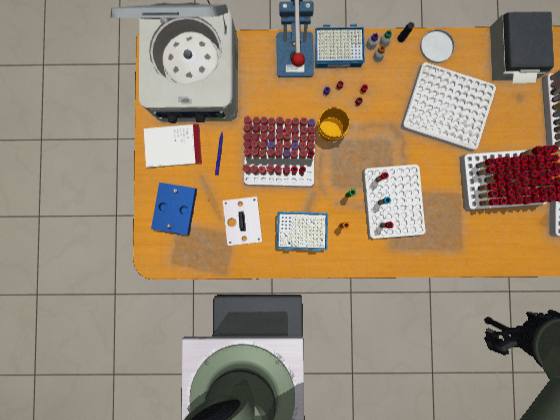

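View pics/scene1.png

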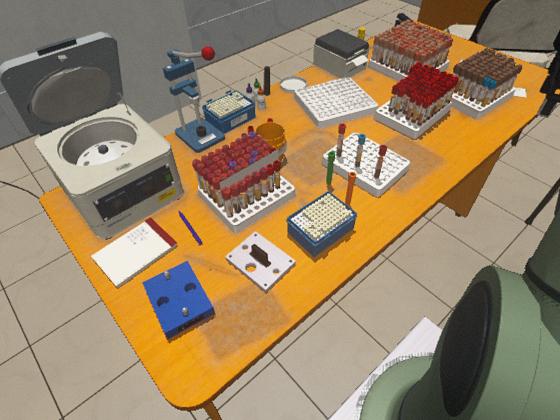

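The top view shows the reader at (174,209), the plate at (242,221), the tip box at (301,231) and the tray at (395,201). The tray's tubes are red (384,176), blue (386,201) and red (388,225). Look-alikes are green (351,193) and orange (343,226), plus a bluish cap in the far rack (scene 488,83). The one at (386,201) fits: light-blue cap, in the white tray, in a row of three. I'll confirm it in a crop.

```bash
python3 - <<'E'
from h import *
c=load('top1'); im=c['img'][:,:,::-1]
a=cv2.resize(im[175:255,145:265],None,fx=5,fy=5,interpolation=cv2.INTER_CUBIC)
b=cv2.resize(im[155:245,335:435],None,fx=4,fy=4,interpolation=cv2.INTER_CUBIC)
o=np.zeros((780,600,3),np.uint8); o[:400,:600]=a; o[410:770,:400]=b
cv2.imwrite('pics/crop1.png',cv2.resize(o,None,fx=.769,fy=.769)); 
cv2.imwrite('pics/crop1.png',np.hstack([cv2.resize(a,(480,320)),cv2.resize(b,(320,288)) if 0 else cv2.copyMakeBorder(cv2.resize(b,(320,288)),0,32,0,0,0)]))
W=cloud(c)
def rect(u0,u1,v0,v1,z0,z1,n):
    q=W[v0:v1,u0:u1].reshape(-1,3); q=q[(q[:,2]>z0)&(q[:,2]<z1)]
    r=cv2.minAreaRect(q[:,:2].astype(np.float32)); print(n,len(q),r,q[:,2].mean())
rect(148,200,178,240,22,38,'reader')
rect(215,268,192,250,6,20,'plate')
rect(230,255,205,235,30,60,'fin')
rect(360,430,160,242,17,35,'tray')
rect(270,332,205,257,45,75,'box')
for n,u,v in(('blue',386,201),('ra',384,176),('rb',388,225),('green',351,193),('orange',343,226)):
    q=W[v-8:v+9,u-8:u+9].reshape(-1,3); m=q[:,2]>np.nanmax(q[:,2])-12; print(n,q[m].mean(0),m.sum())
E
```

```text
reader 1647 ((488.7474365234375, 178.8654022216797), (98.85331726074219, 125.19317626953125), 80.56487274169922) 29.435127335427453
plate 1425 ((453.67437744140625, 6.7063751220703125), (123.36197662353516, 129.65940856933594), 9.210165977478027) 11.595324553698163
fin 63 ((454.7199401855469, -0.11934375762939453), (36.438175201416016, 9.7637357711792), 4.382328033447266) 43.51830350559037
tray 3650 ((502.6883239746094, -398.6165771484375), (184.17462158203125, 146.16891479492188), 3.9900732040405273) 25.316139869823818
box 1452 ((427.161376953125, -155.945068359375), (130.00962829589844, 97.44087219238281), 87.55948638916016) 53.02092101251926
blue [ 499.7611769  -359.00614782  121.59025721] 41
ra [ 559.64094232 -354.71325599  120.90586497] 45
rb [ 440.17539145 -362.85396233  121.10280107] 43
green [ 521.01213814 -278.7198805    99.40512171] 40
orange [ 441.2633094  -261.90869479   99.26660584] 39
```

View pics/crop1.png

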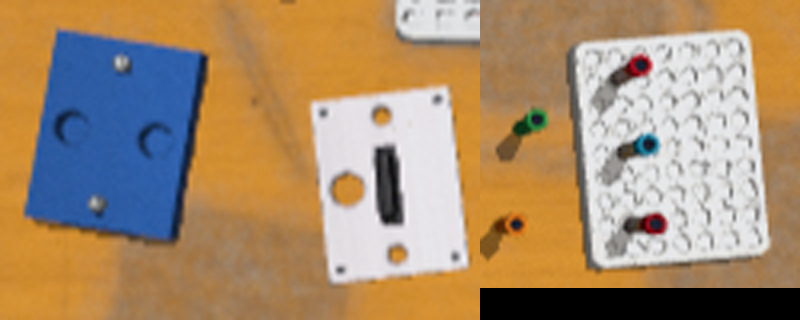

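```bash
cat >> h.py <<'E'
def go(pos,yaw,base=None):
    "shift (m) & turn in current tool axes to reach TCP pos, tool down with tool-x at world yaw"
    p,R,s=tool()
    best=None
    for y in (yaw,yaw+np.pi):
        y=(y+np.pi)%(2*np.pi)-np.pi
        T=Ro.from_euler('xyz',[np.pi,0,y]); w=(R.inv()*T).as_rotvec()
        if best is None or np.linalg.norm(w)<np.linalg.norm(best): best=w
    print('shift',(R.inv().apply(np.array(pos)-p)/1000).round(4),'turn',best.round(4),'q',np.round(s['joint_positions'],2))
E
python3 - <<'E'
from h import *
c=load('top1')
a,b=ray(c,175.5,190.5,46),ray(c,169.25,225.75,46); print('pins',a,b,(a+b)/2,np.linalg.norm(a-b),np.degrees(np.arctan2(*(a-b)[1::-1])))
e,f=ray(c,240.25,203.75,12),ray(c,244.25,238.5,12); d=e-f; yaw=np.arctan2(d[1],d[0])
print('holes',e,f,(e+f)/2,np.linalg.norm(d),np.degrees(yaw),'well',ray(c,231.75,222,12))
m=(e+f)/2
go([m[0],m[1],230],yaw+np.pi/2)
E
```

```text
pins [534.79780758 167.92272003  46.        ] [444.2133554  183.37395592  46.        ] [489.50558149 175.64833797  46.        ] 91.8927835400006 -9.679934723622287
holes [501.04396749   4.26777744  12.        ] [409.4716574   -6.00300048  12.        ] [455.25781245  -0.86761152  12.        ] 92.14649670497737 6.399565975435608 well [453.08187669  26.82217773  12.        ]
shift [-0.4559 -0.4229  0.0012] turn [2.000e-04 1.000e-03 2.661e-01] q [ 1.12  0.52 -0.04  1.6   0.02  1.02 -0.11]
```

Request:
arm_command:
  plan:
    - [[-0.03,-0.028,0,0,0,0.02,1],[-0.06,-0.056,0,0,0,0.05,1],[-0.09,-0.083,0,0,0,0.08,1],[-0.12,-0.111,0,0,0,0.1,1],[-0.15,-0.139,0,0,0,0.12,1],[-0.18,-0.167,0,0,0,0.14,1],[-0.21,-0.195,0,0,0,0.16,1],[-0.24,-0.223,0,0,0,0.18,1],[-0.27,-0.25,0,0,0,0.2,1],[-0.3,-0.278,0,0,0,0.22,1],[-0.33,-0.306,0,0,0,0.24,1],[-0.36,-0.334,0,0,0,0.25,1],[-0.39,-0.362,0,0,0,0.26,1],[-0.42,-0.39,0,0,0,0.266,1],[-0.44,-0.408,0,0,0,0.266,1],[-0.456,-0.423,0.001,0,0.001,0.266,1],[-0.456,-0.423,0.001,0,0.001,0.266,1],[-0.456,-0.423,0.001,0,0.001,0.266,1]]

```text
time: 1.6
eef_pos: [455.4, -0.3, 230.0]
eef_rot: [3.141, -0.001, -1.457]
ft_force: [-0.3, -1.0, -0.5]
width: 1.001
```

```bash
python3 - <<'E'
from h import *
p,R,s=tool(); print(p,s['eef_rot'],s['joint_positions'].round(2),s['time'])
c=snap('wrist','w1'); print(c['mtx'],c['R'].round(3),c['t'])
E
```

```text
[ 4.55427745e+02 -2.94029724e-01  2.29984997e+02] [ 3.14102352e+00 -7.73326164e-04 -1.45692321e+00] [ 0.11  0.27 -0.29  2.02  0.1   0.87 -1.69] 1.6
[[325.1922621    0.         280.08128044]
 [  0.         325.1922621  205.02333499]
 [  0.           0.           1.        ]] [[ 0.114 -0.993  0.001]
 [-0.946 -0.109  0.304]
 [-0.302 -0.035 -0.953]] [-52.7319144  391.25179393 516.06331688]
```

View pics/w1.png

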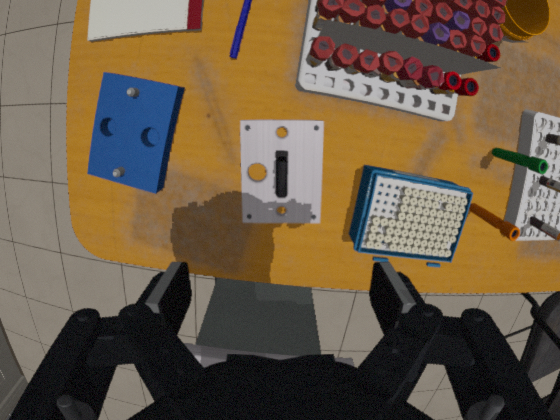

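The wrist view shows the plate, with holes at (282,132) and (281,211) and the well at (257,172). The reader's pin tips are at (132,92) and (117,173). The open fingers are clear of everything.

```bash
cat >> h.py <<'E'
def fray(c,u,v,h):
    K=c['mtx']; x=np.array([(u-K[0,2])/K[0,0],(v-K[1,2])/K[1,1]]); th=np.hypot(*x)
    d=c['R'].T@np.r_[x/th*np.sin(th),np.cos(th)]; o=-c['R'].T@c['t']; return o+d*(h-o[2])/d[2]
def pair(a,b):
    d=a-b; print((a+b)/2,'dist',np.hypot(*d[:2]).round(1),'yaw',np.arctan2(d[1],d[0]).round(4))
E
python3 - <<'E'
from h import *
c=load('w1')
pair(fray(c,282,132,12),fray(c,281,211,12)); pair(fray(c,132,92,46),fray(c,117,173,46))
im=c['img'][:,:,::-1]
a=cv2.resize(im[110:235,235:330],None,fx=4,fy=4,interpolation=cv2.INTER_CUBIC)
b=cv2.resize(im[75:200,85:190],None,fx=4,fy=4,interpolation=cv2.INTER_CUBIC)
cv2.imwrite('pics/crop2.png',np.hstack([a,b]))
E
```

```text
[456.40212088  -2.10300807  12.        ] dist 92.0 yaw 0.1034
[490.13397963 173.79379742  46.        ] dist 91.4 yaw -0.1748
```

View pics/crop2.png

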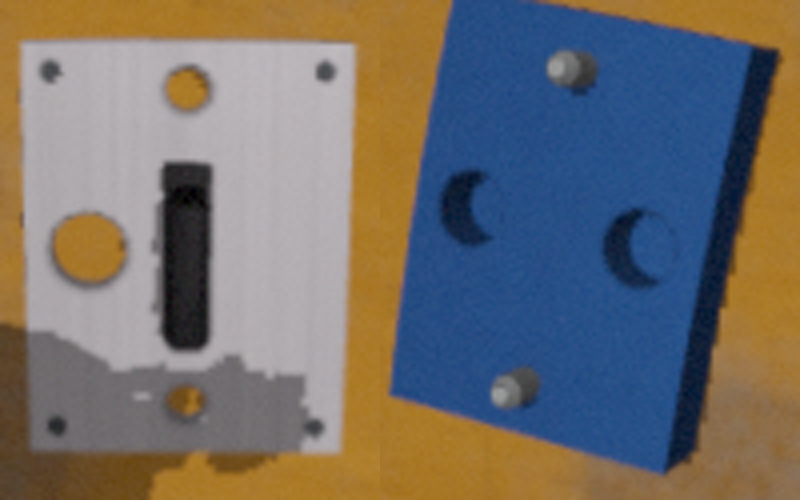

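```bash
python3 - <<'E'
from h import *
c=load('w1')
pair(fray(c,282,132,12),fray(c,281.5,210.25,12)); pair(fray(c,130.25,92,48),fray(c,116,173.75,48))
go([455.7,-1.5,17],.106+np.pi/2)
E
```

```text
[456.89591923  -2.34020356  12.        ] dist 91.0 yaw 0.1097
[489.89326547 174.50334039  48.        ] dist 91.6 yaw -0.1646
shift [-1.00e-04 -6.00e-04  2.13e-01] turn [ 0.0006 -0.0011  0.0061] q [ 0.11  0.26 -0.29  2.02  0.1   0.87 -1.69]
```

Request:
arm_command:
  plan:
    - [[0,0,0.03,0,0,0,1],[0,0,0.06,0,0,0.005,1],[0,0,0.09,0,0,0.005,1],[0,0,0.12,0,0,0.005,1],[0,0,0.15,0,0,0.005,0.6],[0,0,0.175,0,0,0.005,0.6],[0,0,0.195,0,0,0.005,0.6],[0,0,0.205,0,0,0.005,0.6],[0,0,0.213,0,0,0.005,0.4],[0,0,0.213,0,0,0.005,0.2],[0,0,0.213,0,0,0.005,0],[0,0,0.213,0,0,0.005,0],[0,0,0.213,0,0,0.005,0],[0,0,0.213,0,0,0.005,0],[0,0,0.213,0,0,0.005,0],[0,0,0.213,0,0,0.005,0]]

```text
time: 2.98
eef_pos: [456.0, -1.5, 18.3]
eef_rot: [-3.14, -0.001, -1.464]
ft_force: [-1.2, -2.0, 10.4]
width: 0.104
```

```bash
python3 - <<'E'
from h import *
go([455.7,-1.5,120],.106+np.pi/2)
E
```

```text
shift [ 1.000e-04  2.000e-04 -1.017e-01] turn [-0.0015 -0.0013  0.0005] q [-0.01  0.64 -0.16  2.17  0.28  0.35 -1.87]
```

```bash
python3 - <<'E'
from h import *
go([489.7,55,100],-.167+np.pi/2)
E
```

```text
shift [-0.0525 -0.0396 -0.0818] turn [-0.0016 -0.0011  0.2735] q [-0.01  0.64 -0.16  2.17  0.28  0.35 -1.87]
```

Request:
arm_command:
  plan:
    - [[0,0,-0.005,0,0,0,0],[0,0,-0.015,0,0,0,0],[0,0,-0.03,0,0,0,0],[0,0,-0.05,0,0,0,0],[-0.005,-0.004,-0.065,0,0,0.03,0],[-0.015,-0.01,-0.075,-0.001,-0.001,0.08,0],[-0.025,-0.02,-0.08,-0.001,-0.001,0.14,0],[-0.035,-0.03,-0.082,-0.001,-0.001,0.19,0],[-0.045,-0.036,-0.082,-0.001,-0.001,0.24,0],[-0.05,-0.04,-0.082,-0.001,-0.001,0.265,0],[-0.053,-0.04,-0.082,-0.001,-0.001,0.273,0],[-0.053,-0.04,-0.082,-0.001,-0.001,0.273,0],[-0.053,-0.04,-0.082,-0.001,-0.001,0.273,0],[-0.053,-0.04,-0.082,-0.001,-0.001,0.273,0]]

```text
time: 4.15
eef_pos: [489.4, 55.2, 99.5]
eef_rot: [3.141, -0.0, -1.737]
ft_force: [0.0, -0.5, -3.3]
width: 0.108
```

```bash
python3 - <<'E'
from h import *
p,R,s=tool(); print(p,s['eef_rot'],s['ft_force'],s['width'])
c=snap('wrist','w2')
cv2.imwrite('pics/w2b.png',cv2.resize(c['img'][:300,40:440,::-1],(800,600),interpolation=cv2.INTER_CUBIC))
E
```

```text
[489.36394168  55.20617144  99.49038502] [ 3.14074553e+00 -2.33825874e-04 -1.73680532e+00] [ 0.04560726 -0.48390095 -3.27234688] 0.10816528887312997
```

View pics/w2b.png

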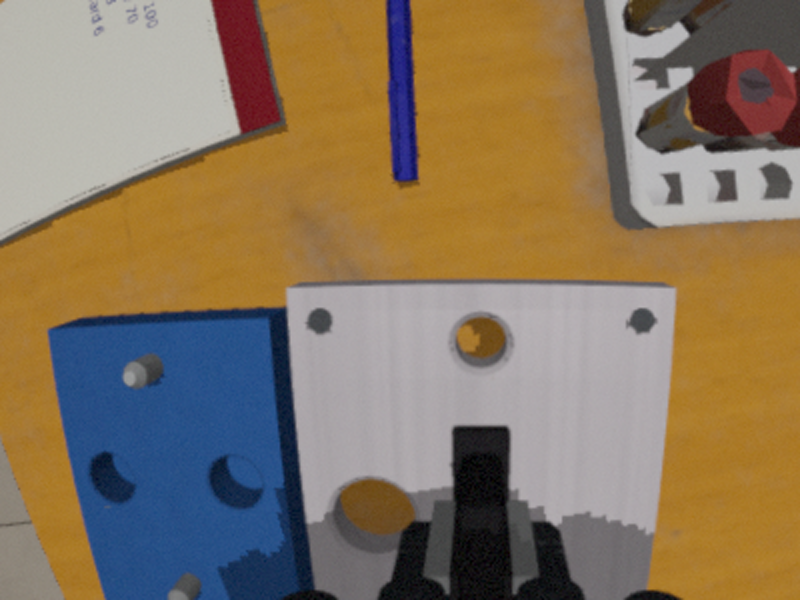

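```bash
python3 - <<'E'
from h import *
c=load('w2'); p,R,s=tool()
for z in(91.5,93.2):
    for n,u,v in(('hole',280.5,170.5),('well',227.5,256.5),('sL',199.5,160),('sR',360.5,160)):
        w=fray(c,u,v,z); print(z,n,w.round(1),R.inv().apply(w-p).round(1))
a=fray(c,107.5,188,48); b=fray(c,129.3,296,48); print(a,b); pair(a,b)
E
```

```text
91.5 hole [535.   47.1  91.5] [  0.5 -46.3   7.9]
91.5 well [494.9  81.8  91.5] [-27.1  -1.    7.9]
91.5 sL [546.8  84.4  91.5] [-38.2 -51.7   7.9]
91.5 sR [534.1   8.5  91.5] [ 38.7 -51.8   7.9]
93.2 hole [535.3  47.   93.2] [  0.5 -46.6   6.2]
93.2 well [495.7  81.3  93.2] [-26.8  -1.8   6.2]
93.2 sL [547.   83.9  93.2] [-37.8 -52.    6.2]
93.2 sR [534.5   8.9  93.2] [ 38.3 -52.1   6.2]
[535.78492027 166.27710975  48.        ] [450.82977315 179.41576912  48.        ]
[493.30734671 172.84643943  48.        ] dist 86.0 yaw -0.1534
```

```bash
python3 - <<'E'
from h import *
go([490,174.3,72],-.167+np.pi/2)
E
```

```text
shift [-0.1175  0.0191  0.0274] turn [ 0.0008 -0.0002  0.0007] q [-0.11  0.52 -0.16  2.05  0.14  0.59 -2.1 ]
```

Request:
arm_command:
  plan:
    - [[-0.01,0.002,0,0,0,0,0],[-0.03,0.005,0,0,0,0,0],[-0.05,0.009,0,0,0,0,0],[-0.07,0.012,0,0,0,0,0],[-0.09,0.015,0,0,0,0,0],[-0.108,0.018,0.005,0,0,0.001,0],[-0.1175,0.019,0.015,0.001,0,0.001,0],[-0.1175,0.019,0.023,0.001,0,0.001,0],[-0.1175,0.019,0.027,0.001,0,0.001,0],[-0.1175,0.019,0.027,0.001,0,0.001,0],[-0.1175,0.019,0.027,0.001,0,0.001,0]]

```text
time: 5.12
eef_pos: [490.2, 173.6, 71.9]
eef_rot: [3.141, -0.001, -1.739]
ft_force: [0.1, -0.2, -3.5]
width: 0.103
```

```bash
python3 - <<'E'
from h import *
p,R,s=tool(); print(p,s['eef_rot'],s['ft_force'],s['joint_positions'].round(2))
c=snap('wrist','w3'); d=snap('scene','s3'); t=snap('top','t3')
A=cv2.resize(c['img'][120:300,160:400,::-1],(480,360),interpolation=cv2.INTER_CUBIC)
B=cv2.resize(t['img'][175:255,140:210,::-1],(315,360),interpolation=cv2.INTER_CUBIC)
cv2.imwrite('pics/w3b.png',np.hstack([A,B]))
E
```

```text
[490.23056934 173.56358606  71.92184368] [ 3.14117291e+00 -1.00892000e-03 -1.73936332e+00] [ 0.13808234 -0.19792191 -3.47186425] [-0.35  0.6  -0.14  1.99  0.15  0.56 -2.33]
```

View pics/w3b.png

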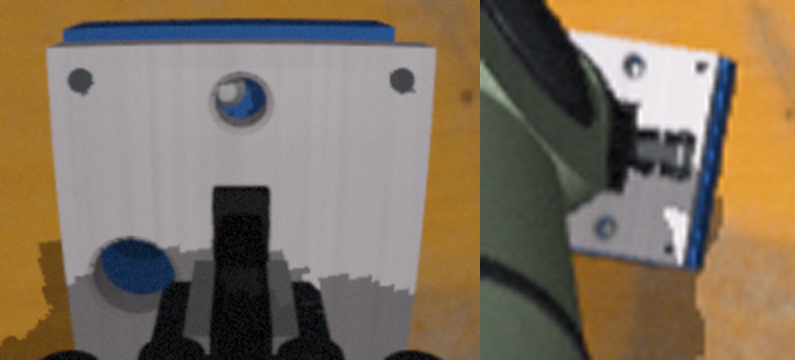

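```bash
python3 - <<'E'
from h import *
c=load('w3'); p,R,s=tool()
h=fray(c,280.5,169,65.5); q=fray(c,274,166.5,47.5); h2=fray(c,160+137/2,120+267/2,65.5)
print(h,q,h-q,'tool',R.inv().apply(q-h),R.inv().apply(h-p),p)
im=load('t3')['img'][:,:,::-1]
B=[cv2.resize(im[v-9:v+9,u-9:u+9],(390,390),interpolation=cv2.INTER_CUBIC) for u,v in((174,189),(168,225))]
cv2.imwrite('pics/t3b.png',np.hstack(B))
E
```

```text
[536.88004982 165.17119254  65.5       ] [535.19368937 168.85375931  47.5       ] [ 1.68636045 -3.68256676 18.        ] tool [-3.34760383  2.29181907 17.99850615] [  1.15183057 -47.07318571   7.11721821] [490.65929094 174.18911921  72.58412087]
```

View pics/t3b.png

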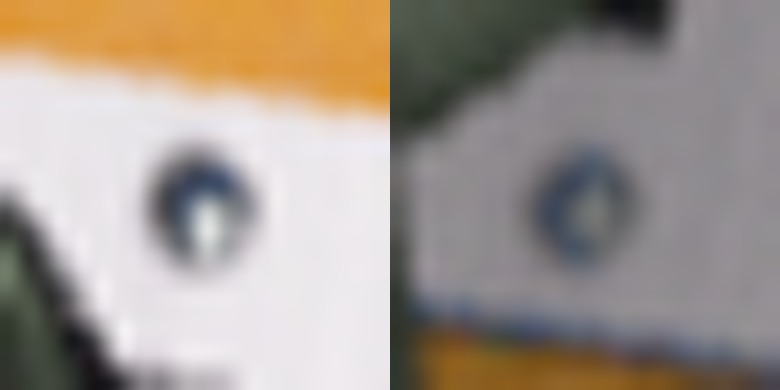

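```bash
python3 - <<'E'
from h import *
c=load('t3')
H=[ray(c,174.3,189.46,65.5),ray(c,168,225.55,65.5)]; Q=[ray(c,174.55,190.24,47.5),ray(c,168.46,225.7,47.5)]
pair(*H); pair(*Q)
for h,q in zip(H,Q): print(h.round(1),q.round(1),(q-h).round(1))
print(tool()[0])
E
```

```text
[490.10585419 173.99971192  65.5       ] dist 92.5 yaw -0.1661
[489.84907774 177.5252584   47.5       ] dist 92.2 yaw -0.1634
[535.7 166.4  65.5] [535.4 170.   47.5] [ -0.4   3.7 -18. ]
[444.5 181.6  65.5] [444.3 185.   47.5] [ -0.1   3.4 -18. ]
[490.65929094 174.18911921  72.58412087]
```

Request:
arm_command:
  plan:
    - [[-0.001,0,0,0,0,0,0],[-0.0026,0.0004,0,0,0,0,0],[-0.0026,0.0004,0.001,0,0,0,0],[-0.0026,0.0004,0.002,0,0,0,0],[-0.0026,0.0004,0.002,0,0,0,0],[-0.0026,0.0004,0.002,0,0,0,0]]

```text
time: 5.77
eef_pos: [490.3, 177.4, 70.2]
eef_rot: [-3.141, -0.0, -1.738]
ft_force: [-0.5, 0.9, -3.3]
width: 0.104
```

```bash
python3 - <<'E'
from h import *
p,R,s=tool(); print(p,s['eef_rot'],s['ft_force'])
c=snap('wrist','w4'); t=snap('top','t4')
A=cv2.resize(c['img'][150:190,255:305,::-1],(400,320),interpolation=cv2.INTER_CUBIC)
im=t['img'][:,:,::-1]
B=[cv2.resize(im[v-8:v+8,u-6:u+6],(195,260),interpolation=cv2.INTER_CUBIC) for u,v in((174,189),(168,225))]
o=np.zeros((320,800,3),np.uint8); o[:,:400]=A; o[:260,400:595]=B[0]; o[:260,600:795]=B[1]
cv2.imwrite('pics/w4b.png',o)
E
```

```text
[490.32167235 177.40068298  70.18313923] [-3.14145613e+00 -1.44191440e-04 -1.73799184e+00] [-0.54363204  0.91062604 -3.29234515]
```

View pics/w4b.png

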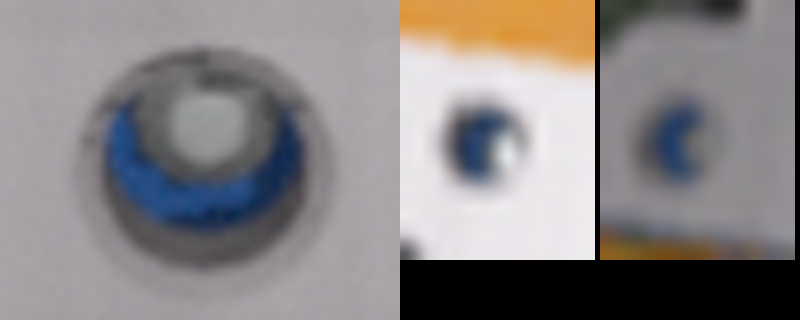

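```bash
python3 - <<'E'
from h import *
c=load('w4'); p,R,s=tool()
zb=s['eef_pos'][2]-18.3; print(p)
for nm,(hu,hv) in {'inner':(204,157),'outer':(204,170)}.items():
    h=fray(c,255+hu/8,150+hv/8,zb+12); q=fray(c,255+207/8,150+127/8,48); print(nm,h.round(1),q.round(1),(q-h).round(1))
t=load('t4'); k=16.25
for (hx,hy),(px,py),(u,v) in(((485,143),(507,150),(174,189)),((685,143),(700,143),(168,225))):
    o=400 if u==174 else 600
    f=lambda x,y:(u-6+(x-o)/k-.5,v-8+(y)/k-.5)
    h=ray(t,*f(hx,hy),zb+12); q=ray(t,*f(px,py),48); print('top',h.round(1),q.round(1),(q-h).round(1))
E
```

```text
[490.3997639 177.4064638  70.2415857]
inner [536.7 169.1  63.9] [535.5 169.1  48. ] [ -1.3  -0.  -15.9]
outer [536.  169.2  63.9] [535.5 169.1  48. ] [ -0.5  -0.1 -15.9]
top [536.3 170.7  63.9] [536.6 171.1  48. ] [  0.3   0.4 -15.9]
top [445.2 185.3  63.9] [445.4 187.   48. ] [  0.2   1.7 -15.9]
```

Request:
arm_command:
  plan:
    - [[0,0.0004,0,0,0,0,0],[0,0.0004,0.002,0,0,0,0],[0,0.0004,0.004,0,0,0,0],[0,0.0004,0.006,0,0,0,0],[0,0.0004,0.008,0,0,0,0],[0,0.0004,0.01,0,0,0,0],[0,0.0004,0.01,0,0,0,0],[0,0.0004,0.01,0,0,0,0]]

```text
time: 6.53
eef_pos: [489.9, 177.5, 60.1]
eef_rot: [3.142, -0.0, -1.738]
ft_force: [0.0, -0.3, -3.7]
width: 0.103
```

Both pins have entered the holes with no contact force, so I'll continue down.

Request:
arm_command:
  plan:
    - [[0,0,0.002,0,0,0,0],[0,0,0.004,0,0,0,0],[0,0,0.006,0,0,0,0],[0,0,0.008,0,0,0,0],[0,0,0.0095,0,0,0,0],[0,0,0.0105,0,0,0,0],[0,0,0.0115,0,0,0,0],[0,0,0.0115,0,0,0,0],[0,0,0.0115,0,0,0,0]]

```text
time: 7.28
eef_pos: [490.0, 177.5, 48.8]
eef_rot: [-3.141, -0.0, -1.738]
ft_force: [0.2, 0.8, -3.1]
width: 0.101
```

Request:
arm_command:
  plan:
    - [[0,0,0.0005,0,0,0,0],[0,0,0.001,0,0,0,0],[0,0,0.0015,0,0,0,0],[0,0,0.002,0,0,0,0],[0,0,0.002,0,0,0,0]]

```text
time: 7.7
eef_pos: [490.1, 177.5, 48.2]
eef_rot: [-3.141, 0.0, -1.738]
ft_force: [-10.5, -3.1, 33.9]
width: 0.105
```

Request:
arm_command:
  plan:
    - [[0,0,-0.001,0,0,0,0],[0,0,-0.0012,0,0,0,0],[0,0,-0.0012,0,0,0,0.3],[0,0,-0.0012,0,0,0,0.6],[0,0,-0.0012,0,0,0,0.7],[0,0,-0.0012,0,0,0,0.7],[0,0,-0.01,0,0,0,0.7],[0,0,-0.03,0,0,0,0.7],[0,0,-0.06,0,0,0,0.7],[0,0,-0.09,0,0,0,0.8],[0,0,-0.125,0,0,0,1],[0,0,-0.16,0,0,0,1],[0,0,-0.18,0,0,0,1],[0,0,-0.18,0,0,0,1]]

```text
time: 8.87
eef_pos: [491.5, 178.2, 231.8]
eef_rot: [-3.136, 0.004, -1.738]
ft_force: [0.8, -0.1, 0.5]
width: 1.002
```

```bash
python3 - <<'E'
from h import *
c=snap('wrist','w5'); t=snap('top','t5'); p,R,s=tool(); print(p,s['joint_positions'].round(2))
A=cv2.resize(c['img'][100:270,190:370,::-1],(540,510),interpolation=cv2.INTER_CUBIC)
cv2.imwrite('pics/w5b.png',A)
W=cloud(t)
q=W[178:240,148:200].reshape(-1,3); z=q[:,2]; print('plate top z pct',np.nanpercentile(z[(z>36)&(z<50)],[5,50,95]))
m=(z>38)&(z<46)
a=q[m]; A_=np.c_[a[:,:2]-a[:,:2].mean(0),np.ones(len(a))]; print('tilt',np.linalg.lstsq(A_,a[:,2],rcond=None)[0],a.mean(0))
a1,b1=ray(load('top1'),386,201,122),0
print(a1); 
yaw=np.arctan2(-354.7+362.85,559.64-440.18); print('row yaw',yaw)
go([499.8,-359.0,230],yaw)   # jaws along row
go([499.8,-359.0,230],yaw+np.pi/2)
E
```

```text
[490.11675969 177.52027736 227.84859641] [-0.32  0.36 -0.18  1.87  0.08  0.91 -2.28]
plate top z pct [37.80958574 41.67146165 45.80879651]
tilt [-2.12947446e-04 -1.48608698e-03  4.17734515e+01] [487.05021627 174.42709231  41.77345151]
[ 497.82800418 -356.18892668  122.        ]
row yaw 0.06811811948027806
shift [ 0.5274 -0.0989 -0.0024] turn [-1.0000e-03  2.0000e-03  1.3353e+00] q [-0.32  0.36 -0.18  1.87  0.08  0.91 -2.28]
shift [ 0.5274 -0.0989 -0.0024] turn [-0.0019  0.0007 -0.2355] q [-0.32  0.36 -0.18  1.87  0.08  0.91 -2.28]
```

View pics/w5b.png

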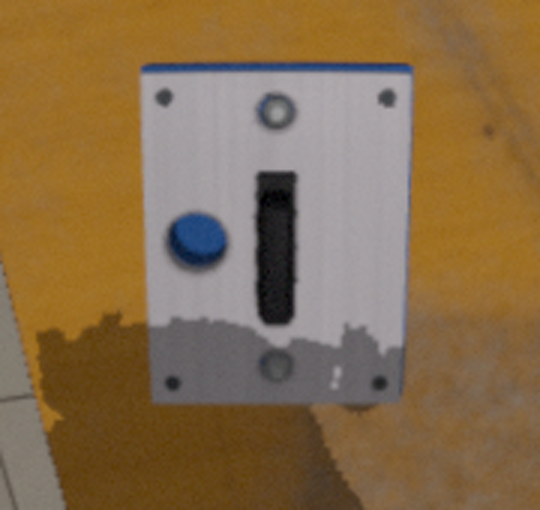

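Plate is flush: top at z about 41.8, no tilt, and both pins show. Next, over to the tube.

Request:
arm_command:
  plan:
    - [[0.01,-0.002,0,0,0,0,1],[0.035,-0.006,0,0,0,-0.01,1],[0.065,-0.012,0,0,0,-0.03,1],[0.1,-0.019,0,0,0,-0.05,1],[0.135,-0.025,0,0,0,-0.07,1],[0.17,-0.032,0,0,0,-0.09,1],[0.205,-0.038,0,0,0,-0.11,1],[0.24,-0.045,0,0,0,-0.13,1],[0.275,-0.052,0,0,0,-0.15,1],[0.31,-0.058,0,0,0,-0.17,1],[0.345,-0.065,0,0,0,-0.19,1],[0.38,-0.071,0,0,0,-0.21,1],[0.415,-0.078,0,0,0,-0.225,1],[0.45,-0.084,0,0,0,-0.235,1],[0.485,-0.091,0,-0.001,0,-0.235,1],[0.51,-0.096,0,-0.001,0.001,-0.235,1],[0.527,-0.099,-0.002,-0.001,0.001,-0.235,1],[0.527,-0.099,-0.002,-0.001,0.001,-0.235,1],[0.527,-0.099,-0.002,-0.001,0.001,-0.235,1],[0.527,-0.099,-0.002,-0.001,0.001,-0.235,1]]

```text
time: 10.63
eef_pos: [499.3, -358.0, 227.9]
eef_rot: [3.139, 0.0, -1.503]
ft_force: [0.6, -0.3, -0.5]
width: 1.003
```

```bash
python3 - <<'E'
from h import *
c=snap('wrist','w6'); p,R,s=tool(); print(p,s['joint_positions'].round(2),s['time'])
cv2.imwrite('pics/w6b.png',cv2.resize(c['img'][:,:,::-1],(800,600),interpolation=cv2.INTER_CUBIC))
t=snap('top','t6'); W=cloud(load('top1')); q=W[193:210,378:395].reshape(-1,3); m=q[:,2]>115; print(np.median(q[m],0),q[m].min(0),q[m].max(0))
E
```

```text
[ 499.55886397 -357.70712329  228.17953486] [ 0.56  0.51 -0.05  1.63  0.03  1.   -1.  ] 10.6833
[ 500.09944279 -359.74426584  122.00843104] [ 492.77542674 -366.42023314  115.7195631 ] [ 507.36646181 -350.89113495  125.47227014]
```

View pics/w6b.png

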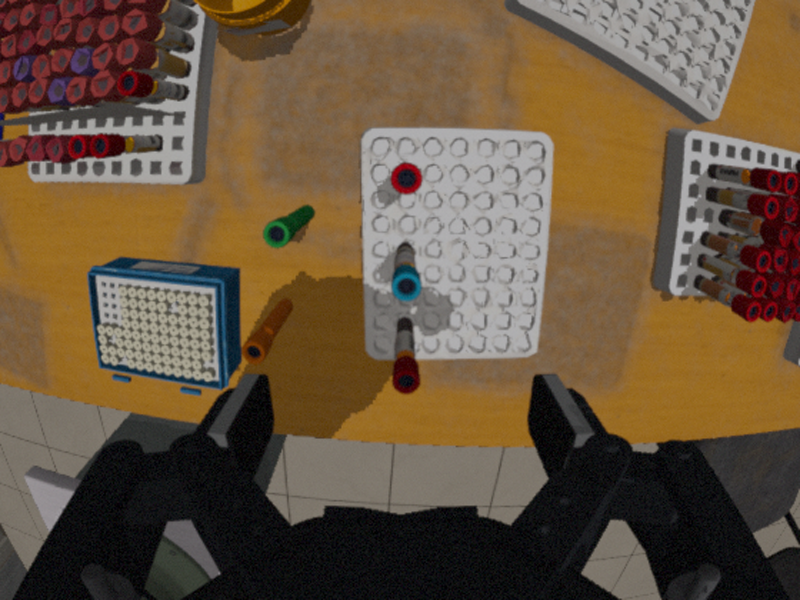

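The light-blue cap's top is at (405,284) in the enlarged view. Red tubes are at (406,178) and (406,378), green at (277,233) and orange at (257,350), so the blue one in the tray row is confirmed.

```bash
python3 - <<'E'
from h import *
c=load('w6'); q=fray(c,283.5,198.8,123); print(q)
for u,v in((284.2,124.6),(284.2,264)): print(fray(c,u,v,123))
go([q[0]*.5+250,q[1]*.5-179.6,93],.068+np.pi/2)
E
```

```text
[ 502.72726922 -360.64921155  123.        ]
[ 561.15680482 -357.01521223  123.        ]
[ 444.55761473 -365.48113386  123.        ]
shift [ 0.0023 -0.0017  0.1354] turn [ 0.0015 -0.0002  0.0009] q [ 0.56  0.51 -0.05  1.63  0.03  1.01 -1.  ]
```

Request:
arm_command:
  plan:
    - [[0.002,-0.001,0.02,0.001,0,0.001,0.8],[0.0023,-0.0017,0.05,0.001,0,0.001,0.6],[0.0023,-0.0017,0.08,0.001,0,0.001,0.6],[0.0023,-0.0017,0.105,0.001,0,0.001,0.6],[0.0023,-0.0017,0.122,0.001,0,0.001,0.6],[0.0023,-0.0017,0.132,0.001,0,0.001,0.6],[0.0023,-0.0017,0.135,0.001,0,0.001,0.5],[0.0023,-0.0017,0.135,0.001,0,0.001,0.4],[0.0023,-0.0017,0.135,0.001,0,0.001,0.32],[0.0023,-0.0017,0.135,0.001,0,0.001,0.26],[0.0023,-0.0017,0.135,0.001,0,0.001,0.2],[0.0023,-0.0017,0.135,0.001,0,0.001,0.14],[0.0023,-0.0017,0.135,0.001,0,0.001,0],[0.0023,-0.0017,0.135,0.001,0,0.001,0],[0.0023,-0.0017,0.135,0.001,0,0.001,0],[0.0023,-0.0017,0.135,0.001,0,0.001,0]]

```text
time: 12.07
eef_pos: [502.2, -361.2, 95.0]
eef_rot: [-3.14, -0.002, -1.504]
ft_force: [-0.4, 1.1, 7.5]
width: 0.175
```

Request:
arm_command:
  plan:
    - [[0,0,-0.003,0,0,0,0],[0,0,-0.01,0,0,0,0],[0,0,-0.025,0,0,0,0],[0,0,-0.045,0,0,0,0],[0,0,-0.07,0,0,0,0],[0,0,-0.095,0,0,0,0],[0,0,-0.12,0,0,0,0],[0,0,-0.135,0,0,0,0],[0,0,-0.14,0,0,0,0],[0,0,-0.14,0,0,0,0]]

```text
time: 12.9
eef_pos: [501.9, -361.1, 235.4]
eef_rot: [-3.139, -0.002, -1.504]
ft_force: [0.7, -0.4, -0.7]
width: 0.171
```

```bash
python3 - <<'E'
from h import *
s=bot.get_state(); print(s['width'],s['eef_pos'])
go([494.7,205.1,228],.068+np.pi/2)
E
```

```text
0.17141789391980322 [ 501.9325827  -361.08358016  235.41178058]
shift [-0.5654 -0.0305  0.0061] turn [-0.0021 -0.0024 -0.0013] q [ 0.56  0.5  -0.05  1.62  0.03  1.02 -1.  ]
```

Request:
arm_command:
  plan:
    - [[-0.008,0,0,0,0,0,0],[-0.025,-0.001,0,0,0,0,0],[-0.055,-0.003,0,0,0,0,0],[-0.09,-0.005,0,0,0,0,0],[-0.125,-0.007,0,0,0,0,0],[-0.16,-0.009,0,0,0,0,0],[-0.195,-0.011,0,0,0,0,0],[-0.23,-0.013,0,0,0,0,0],[-0.265,-0.015,0,0,0,0,0],[-0.3,-0.016,0,0,0,0,0],[-0.335,-0.018,0,0,0,0,0],[-0.37,-0.02,0,0,0,0,0],[-0.405,-0.022,0,0,0,0,0],[-0.44,-0.024,0,0,0,0,0],[-0.475,-0.026,0.002,-0.001,-0.001,0,0],[-0.51,-0.028,0.004,-0.002,-0.002,0,0],[-0.535,-0.029,0.006,-0.002,-0.002,-0.001,0],[-0.553,-0.03,0.006,-0.002,-0.002,-0.001,0],[-0.562,-0.0305,0.006,-0.002,-0.002,-0.001,0],[-0.5654,-0.0305,0.006,-0.002,-0.002,-0.001,0]]

```text
time: 14.57
eef_pos: [493.3, 206.6, 226.3]
eef_rot: [3.138, 0.001, -1.501]
ft_force: [-0.3, -0.6, 0.6]
width: 0.174
```

Request:
arm_command:
  plan:
    - [[0,0,0,0,0,0,0],[0,0,0.01,0,0,0,0],[0,0,0.03,0,0,0,0],[0,0,0.05,0,0,0,0],[0,0,0.063,0,0,0,0],[0,0,0.07,0,0,0,0],[0,0,0.07,0,0,0,0],[0,0,0.07,0,0,0,0]]

```text
time: 15.23
eef_pos: [494.3, 204.8, 157.3]
eef_rot: [3.139, 0.001, -1.504]
ft_force: [0.0, 0.4, 0.7]
width: 0.174
```

```bash
python3 - <<'E'
from h import *
p,R,s=tool(); print(p,s['eef_rot'],s['ft_force'],s['width'],s['time'])
c=snap('wrist','w7'); t=snap('top','t7'); d=snap('scene','s7')
A=cv2.resize(c['img'][60:300,160:400,::-1],(400,400),interpolation=cv2.INTER_CUBIC)
B=cv2.resize(d['img'][230:350,120:240,::-1],(400,400),interpolation=cv2.INTER_CUBIC)
cv2.imwrite('pics/w7b.png',np.hstack([A,B]))
E
```

```text
[494.25543302 204.76142764 157.2790674 ] [ 3.13944740e+00  7.71655198e-04 -1.50396329e+00] [0.02002361 0.42351211 0.70644082] 0.1744329685631058 15.2333
```

View pics/w7b.png

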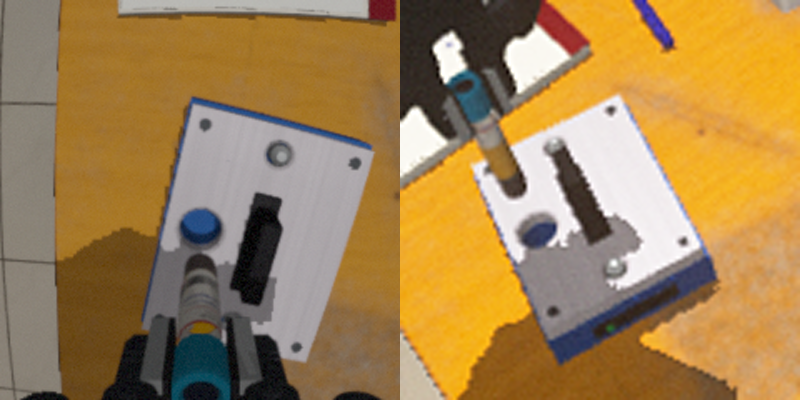

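```bash
python3 - <<'E'
from h import *
from scipy.optimize import least_squares
c=load('w7'); d=load('s7'); p,R,s=tool()
def pw(X):
    x=c['R']@X+c['t']; th=np.arctan2(np.hypot(x[0],x[1]),x[2]); e=x[:2]/np.hypot(x[0],x[1]); return c['mtx'][:2,2]+c['mtx'][0,0]*th*e
def ps(X):
    x=d['mtx']@(d['R']@X+d['t']); return x[:2]/x[2]
k=400/240
tri=lambda a,b,X0:least_squares(lambda X:np.r_[pw(X)-a,ps(X)-b],X0).x
foot=tri(np.array([160+200/k,60+260/k]),np.array([120+514*.3-120,230+190*.3]),[494,205,85])
well=tri(np.array([160+201/k,60+228/k]),np.array([120+(537-400)*.3,230+230*.3]),[494,205,42])
print('foot',foot,'well',well)
print('foot@84 wrist',fray(c,160+200/k,60+260/k,84),'scene',ray(d,120+114*.3,230+190*.3,84))
print('well@42 wrist',fray(c,160+201/k,60+228/k,42),'scene',ray(d,120+137*.3,230+230*.3,42))
print('pins wrist',fray(c,160+281/k,60+154/k,47), 'sc pins',ray(d,120+156*.3,230+145*.3,47),ray(d,120+217*.3,230+267*.3,47))
print(p,'proj of TCP-axis foot', pw(np.array([p[0],p[1],84])),(160+200/k,60+260/k),'scene',ps(np.array([p[0],p[1],84])),(154.2,287))
for z in(100,125,150,175): print(z,ps(np.array([p[0],p[1],z])))
E
```

```text
foot [495.28710537 205.1567054   86.37140524] well [495.69032467 204.70107519  40.12968219]
foot@84 wrist [494.40156182 204.68172736  84.        ] scene [497.01281918 207.33592129  84.        ]
well@42 wrist [496.20394955 204.35185616  42.        ] scene [494.59753925 206.5733741   42.        ]
pins wrist [536.71349008 169.19377567  47.        ] sc pins [532.67609992 170.78486837  47.        ] [442.23839497 185.89120493  47.        ]
[494.59445972 205.37375791 158.07127048] proj of TCP-axis foot [279.03855312 215.68016635] (280.0, 216.0) scene [155.8513813  287.23466423] (154.2, 287)
100 [153.49300257 282.62184268]
125 [149.63566387 275.07716171]
150 [145.55182203 267.08945666]
175 [141.22092318 258.61852562]
```

Request:
arm_command:
  plan:
    - [[0,-0.0005,0.005,0,0,0,0],[0,-0.0005,0.012,0,0,0,0],[0,-0.0005,0.02,0,0,0,0],[0,-0.0005,0.026,0,0,0,0],[0,-0.0005,0.03,0,0,0,0],[0,-0.0005,0.0325,0,0,0,0],[0,-0.0005,0.0325,0,0,0,0],[0,-0.0005,0.0325,0,0,0,0],[0,-0.0005,0.0325,0,0,0,0],[0,-0.0005,0.0325,0,0,0,0]]

```text
time: 16.22
eef_pos: [494.7, 205.6, 125.0]
eef_rot: [3.14, 0.001, -1.503]
ft_force: [-0.0, -0.5, -1.0]
width: 0.176
```

```bash
python3 - <<'E'
from h import *
P=[]
for i in range(3):
    d=snap('scene','s8'); P.append(tool()[0])
p,R,s=tool(); print(np.round(P,1),s['eef_rot'],s['ft_force'],s['width'],s['time'],abs(s['qvel']).max())
c=snap('wrist','w8'); t=snap('top','t8')
# tube points from scene + wrist depth: slab stats near tool axis, below the fingers
for n,W in(('scene',cloud(d)),):
    q=W.reshape(-1,3); near=np.hypot(q[:,0]-p[0],q[:,1]-p[1])<14
    for z0,z1 in((46,50),(50,54),(54,58),(58,66),(66,78),(78,90),(90,102),(102,112)):
        m=near&(q[:,2]>z0)&(q[:,2]<z1); print(n,z0,m.sum(),q[m].mean(0).round(1) if m.any() else '')
# reds / look-alikes unmoved and plate flatness in top view
A,B=cloud(load('top1')),cloud(t)
for n,u,v in(('ra',384,176),('rb',388,225),('green',351,193),('orange',343,226)):
    f=lambda W:(lambda q:q[q[:,2]>np.nanmax(q[:,2])-12].mean(0).round(1))(W[v-8:v+9,u-8:u+9].reshape(-1,3)); print(n,f(A),f(B))
D=abs(load('top1')['img'].astype(int)-t['img'])[205:257,270:332].max(2); print('tipbox changed px',(D>60).sum())
E
```

```text
[[494.7 205.6 125. ]
 [494.7 205.5 125. ]
 [494.7 205.6 125. ]] [ 3.14008519e+00  1.15504526e-03 -1.50301552e+00] [ 0.38561209  0.45658873 -0.47945216] 0.17230628240550974 16.3667 0.0015471337370942342
scene 46 0 
scene 50 0 
scene 54 6 [490.4 209.   56. ]
scene 58 18 [490.7 207.8  62.4]
scene 66 29 [490.9 208.2  72.1]
scene 78 31 [490.9 208.3  84.1]
scene 90 33 [490.8 208.3  96.1]
scene 102 40 [494.4 207.9 107.4]
ra [ 559.6 -354.7  120.9] [ 559.6 -354.6  121.3]
rb [ 440.2 -362.9  121.1] [ 440.3 -363.1  121.4]
green [ 521.  -278.7   99.4] [ 521.1 -278.5   99.4]
orange [ 441.3 -261.9   99.3] [ 441.3 -261.9   99.3]
tipbox changed px 0
```

```bash
python3 -c "
from plant import bot
print(bot.sign_off())"
```

```text
the job is handed in; nothing more can be done
None
```

The adapter plate is flush on both pins of the reader base and released. The gripper is holding the blue-capped tube still and upright, about 10 mm above the plate's tube well. I handed the job in at about 16.5 s of robot time.

- **Plate:** its upper face measured 41.8 mm above the table (42 mm expected), with no tilt, and both pins show in their holes. Seating it pushed back with about 34 N.
- **Tube line-up:** the tool is at (494.7, 205.6) mm. The well works out at about (494.7, 205.1) mm from where I let go of the plate. Combining two camera views 32 mm higher put the foot and the well within about 0.6 mm of each other.
- **Height and steadiness:** the foot is about 52 mm above the table, worked out from the grasp height. The scene camera's depth agrees, with its lowest tube points at about 54–56 mm. The tube's surface keeps the same position along its length, and the arm is at rest with no contact force.
- **Left alone:** the red, green and orange tubes are within 0.3 mm of where they started, apart from camera noise in height. The tip box's image is unchanged.

**Disagreements:** single-camera positions differed from each other by 2–3 mm, so I relied on hole-to-pin and foot-to-well comparisons within the same views. I had used all 12 pictures by then, so the final position was checked by numbers only.

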